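# Hold a camshaft level over the inspection camera

## Task

Start the upward-looking inspection camera by pressing the green start button fully down and letting it come back up; do not press the red stop button beside it. Then lift the camshaft off its two V-blocks and hold it level and still about 10 cm above where it lay, straight above the camera lens and never letting it tip on the way, so that its covered bearing ends can be filmed. Keep it there for at least 3 seconds and finish while still holding it, leaving the piston, wrench and oil bottle where they are.

Things in the scene. Friction and masses are not known exactly. Their poses are not given: they have to be found in the camera images.
- lens (a point): Centre of the dark glass of the camera: a black round housing 44 mm across with a white ring, midway on the inspection fixture's base plate, 37.5 mm above the table. z is up; y runs along the line of the two V-blocks, with the camshaft lying along it. At the start the camshaft's axis is 47.5 mm above the lens (85 mm above the table).
- cam_grip (a point): Balance point (centre of mass) of the steel camshaft, on its axis, about midway along the smooth bare stretch between the lobes where it is best gripped, 20 mm in diameter and 62 mm long (y = -33 to +29 mm). y runs along the shaft towards the gear; z is up at the start. At the start it is within 5 mm of straight above the lens. Gripped off this point it sags to its heavy side.
- start_top (a point): Middle of the top of the green round start button, 28 mm across, on the fixed yellow control box (80 x 140 mm, 45 mm high). It is pressed straight down; z is up and y runs along the row of two buttons, from the red one towards the green one.
- start (a joint): Travel of the green start button: 0 up, 0.006 m fully down; a spring pushes it back, fully down takes 5 N.
- stop (a joint): Travel of the red stop button, 0 up, 0.006 m fully down; the same size and height, on the same box 72 mm from the green one.
- stop_top (a point): Middle of the top of the red stop button. Not to be pressed.
- piston_center (a point): Centre of a bare aluminium piston standing on the table, 66 mm across, 55 mm high. Leave alone.
- oil_center (a point): Centre of a grey oil bottle with blue label and cap, 60 mm across, 150 mm high, standing upright on the table. Leave alone.
- wrench: Steel wrench lying flat on the table, about 180 mm long along its x axis; origin at the middle of its underside. Leave alone.
- camshaft: The whole camshaft: same origin and axes as cam_grip. It reaches from y = -110 to +88 mm and weighs 0.35 to 0.6 kg. Lobes reach 18 mm from the axis; the dark gear is about 61 mm across, at y = 78 to 88 mm. It simply rests in the V-blocks and lifts straight up. A firm grip (60 to 100 N) does no harm.
- fixture: The fixed inspection fixture: aluminium base plate (110 x 240 x 12 mm), camera, and two blue V-blocks at y = +66 and y = -86 mm, each 16 mm long along y, 44 mm wide and 88 mm high. Origin under the middle of the plate, on the table, 37.5 mm straight below the lens; axes as for the lens.
Mind the look-alikes: they are no part of the job. Leave any pink, purple or turquoise look-alike of the camshaft alone.

How it is judged:
By the outcome, as a careful person would: the job done as asked, in the order asked, and still so for the second after the job is handed in, while the arm keeps its last pose, push and grip.
It also fails if it takes over 58 s, if anything falls off the work surface, if the arm or the gripper's body presses on something with over 40 N, if the wrist force passes 120 N, or if a joint passes its speed limit or range.

## Robot

A 6-joint arm with a two-finger parallel gripper is mounted at the origin on the work surface. World frame = base frame: x ahead of the robot, y to its left, z up, the work surface at z = 0. Lengths are in mm, angles in degrees, forces in N, time in s.
With the tool pointing down it reaches from about 350 to 850 mm from the base axis. Payload 8.1 kg.
Tool frame: the origin (TCP) lies midway between the tips of the shut fingers; the grasp point (between the pads) lies 19 mm behind it; z points along the fingers, y is the direction in which the jaws open and shut (so a half turn about z gives the same grasp; the last joint's range is limited). The gripper opens to 85 mm and grips with 20 to 120 N. Pads are 22 mm wide; open, the fingers measure 114 mm over their backs; the gripper's body (76 mm by 85 mm) begins 54 mm behind the grasp point. The pads swing forward as they close: fully open they stand 13 mm farther back than shut.
Start: joints at [60.825, 7.471, 85.268, -0, 87.261, -4.893], TCP at [246.716, 546.934, 231.292] pointing down, gripper open.
Joint ranges: [-169.43, 169.43], [-51.17, 129.36], [1.28, 143.12], [-76.62, 256.62], [0, 156.53], [-152.29, 152.29]. Speed limits (degrees/s): [136.94, 136.94, 159.86, 180, 180, 180].

## Interface

Orientations are given as [roll, pitch, yaw] about the fixed x, y, z axes, in that order (R = Rz(yaw) Ry(pitch) Rx(roll)).
In Python, from bench import telemetry, snapshot, camera_params, job gives the robot as it stands. The module is installed in compiled form; this text tells all that it offers.
- The arm moves only by the shell command python3 -m jog 'ROWS' [FORCE]. ROWS is JSON, a list that holds one entry, the list of rows, each a list of 7 numbers: the shift along the tool's x, y, z in units of 50 mm (1.0 is 50 mm), then the turn, a rotation vector about the tool's x, y, z in units of 2 pi rad (1.0 is 2 pi rad), then the opening, from 0 (shut) to 1 (fully open). In form: [[[dx, dy, dz, rx, ry, rz, claw], ...]]. A call has 1 to 12 rows; each row shifts and turns the commanded pose from where the row before left it, along the tool's axes as they then stand; what a row does not reach is not made up. A row lasts 1/8 s, in which the tool goes at most 62.5 mm and 10.7 degrees, less where a joint would pass 70% of its speed; a pose out of reach is approached as far as the arm can. A call with a number of a shift or a turn outside -1 to 1 is refused whole. A call with a gripper value outside its range is refused whole. The fingers move at their own pace and stop on an object; FORCE is the grip in N (left out, the last holds). Time passes only in rows, so rows that do not move let the fingers close. It gives the time, the measured TCP pose, the force and the opening at its end, in the units of the state.
- telemetry.sense(): the state, without advancing time (a new reading comes with each control period).
- snapshot(name): name is "side" or "top" or "wrist"; returns (picture, depth): 480x640x3 uint8, red, green, blue; 480x640 float32, mm along the optical axis (not along the pixel's ray), 0 where there is no reading.
- camera_params(name): a dict with "K" (3x3 intrinsics, pixels), "extrinsics" (4x4, takes a point from camera to world coordinates). Camera axes: x right, y down, z forward; pixel columns grow to the right and rows downward; lengths in mm; the calibration is good to about 2 mm. A picture is of the moment at which its call begins: read the wrist's pose just before it. camera_params takes no time and is no camera call; for the wrist camera it gives the pose at the moment of the call.
- job.hand_in(): hands the job in, once; it reports no verdict.
The state is a dict: "time": time; "joint_pos": joint angles; "qd": joint speeds; "joint_efforts": joint torques, N m; "tool_pos": TCP position; "tcp_rot": TCP orientation; "ft_force": force on the tool from outside, world axes, zero at the start; "wrist_torque": the same for the moment, N m; "finger_gap": finger opening in mm.
Only numpy, scipy, OpenCV 4.12 (cv2) and the standard library are available. Lean on these libraries where they do the work, as an engineer would, in place of code of your own. Each camera call takes 0.05 s, during which the arm holds its last target. There are 200 camera calls.

## Working session

There is one attempt and no reset: what is moved stays moved. The work goes in short steps, Python scripts to look and compute and a shell command to move; the robot and the scene stay as the last step left them, time stands still between calls to the robot, and variables do not carry over. Pictures are saved under pics/ and viewed, about 8 in all and at most 12, crops included, and the job is handed in when it is done.

```bash
mkdir -p pics
cat > h.py <<'E'
import numpy as np, cv2
from bench import telemetry, snapshot, camera_params, job
def px2w(name,u,v,d=None,z=None,P=None):
    P=P or camera_params(name);K=np.array(P["K"]);E=np.array(P["extrinsics"])
    r=E[:3,:3]@np.linalg.solve(K,[u,v,1.]);o=E[:3,3]
    s=d if d is not None else (z-o[2])/r[2]
    return o+s*r
def cloud(name,d,P=None):
    P=P or camera_params(name);K=np.array(P["K"]);E=np.array(P["extrinsics"])
    v,u=np.mgrid[:480,:640];r=np.stack([u,v,np.ones_like(u)],-1)@np.linalg.inv(K).T
    return (r*d[...,None])@E[:3,:3].T+E[:3,3]
E
python3 - <<'E'
from h import *
s=telemetry.sense();print(s["time"],s["tool_pos"],s["tcp_rot"],s["finger_gap"],s["ft_force"])
for n in("top","side"):
    im,d=snapshot(n);P=camera_params(n);np.savez(f"{n}.npz",im=im,d=d,K=P["K"],E=P["extrinsics"])
    cv2.imwrite(f"pics/{n}0.png",im[...,::-1])
    print(n,np.round(P["K"],1).tolist(),np.round(P["extrinsics"],2).tolist())
E
```

```text
0.0 [246.4418282  546.44212371 230.22834003] [-1.79893370e+02 -1.07155983e-02  1.55718228e+02] 85.07221402713091 [ 0.5858785  -0.34915333 -0.8398633 ]
top [[470.6, 0.0, 314.8], [0.0, 470.6, 243.3], [0.0, 0.0, 1.0]] [[-0.0, -0.98, 0.18, 292.54], [-1.0, 0.0, -0.01, -51.72], [0.0, -0.18, -0.98, 1367.87], [0.0, 0.0, 0.0, 1.0]]
side [[518.8, 0.0, 313.7], [0.0, 518.8, 238.7], [0.0, 0.0, 1.0]] [[0.76, -0.52, 0.39, 26.03], [-0.65, -0.59, 0.48, -730.33], [-0.02, -0.62, -0.79, 1118.59], [0.0, 0.0, 0.0, 1.0]]
```

View pics/top0.png

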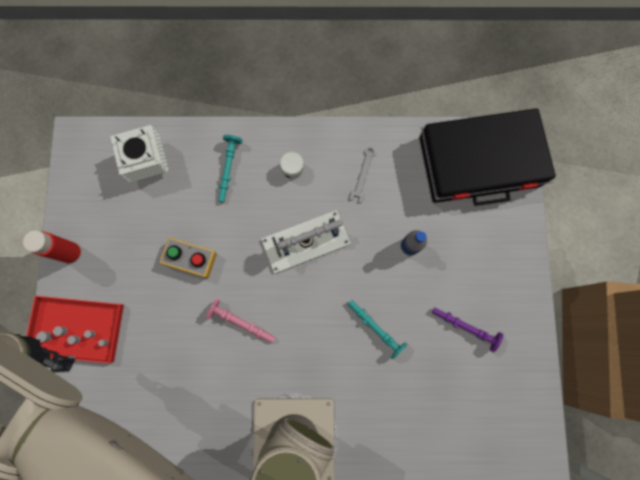

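View pics/side0.png

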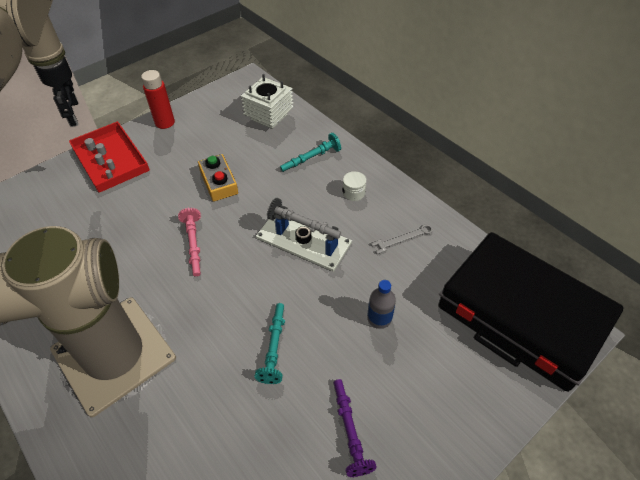

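The top view shows the grey camshaft on the fixture at about (308,238), with its gear on the left at (278,242). Green start is at (173,252), red stop at (198,260), bottle at (414,242), wrench at (362,175) and piston at (291,164). 
The look-alikes are turquoise at (228,168) and (377,328), pink at (243,322) and purple at (468,330). I choose the grey one on the V-blocks.

Run:
```python
from h import *
out=[]
for n,bx in(("top",(150,200,220,85)),("side",(190,140,180,135))):
    f=np.load(n+".npz");im=f["im"];d=f["d"];P=dict(K=f["K"],extrinsics=f["E"])
    h=cv2.cvtColor(im,cv2.COLOR_RGB2HSV);W=cloud(n,d,P)
    g=cv2.inRange(h,(45,90,40),(75,255,255)); r=cv2.inRange(h,(0,150,80),(5,255,255))|cv2.inRange(h,(175,150,80),(180,255,255)); b=cv2.inRange(h,(100,120,40),(125,255,255))
    for nm,m in(("g",g),("r",r),("b",b)):
        k,_,st,c=cv2.connectedComponentsWithStats(m)
        for i in range(1,k):
            if st[i,4]>15 and bx[0]<c[i][0]<bx[0]+bx[2] and bx[1]<c[i][1]<bx[1]+bx[3]:
                u,v=c[i];print(n,nm,c[i].round(1),st[i].tolist(),"depth",np.round(px2w(n,u,v,d=d[int(v),int(u)],P=P)),"z50",np.round(px2w(n,u,v,z=52,P=P),1))
    x,y,w,hh=bx
    out.append(cv2.resize(im[y:y+hh,x:x+w,::-1],(640,int(640*hh/w)),interpolation=cv2.INTER_CUBIC)[:300 if n=="top" else 600])
    # shaft points by height
    m=(W[...,2]>80)&(W[...,2]<120)&(W[...,0]>380)&(W[...,0]<640)&(W[...,1]>-160)&(W[...,1]<130)&(d>0)
    vv,uu=np.nonzero(m)
    if n=="top": m&=(np.mgrid[:480,:640][1]<355)&(np.mgrid[:480,:640][1]>262)
    p=W[m];print(n,"high pts",len(p),p.mean(0).round(1),p.min(0).round(),p.max(0).round())
    q=p[:,:2];c=q.mean(0);_,_,vt=np.linalg.svd(q-c);t=(q-c)@vt[0];print("dir",vt[0],"ext",t.min(),t.max(),"ang",np.degrees(np.arctan2(vt[0,1],vt[0,0])), "mid",c+vt[0]*(t.min()+t.max())/2)
cv2.imwrite("pics/c1.png",out[0]);
```

```text
top g [172.8 251.8] [167, 247, 12, 11, 106] depth [512. 340.  63.] z50 [513.4 343.6  52. ]
top r [196.9 259. ] [192, 254, 11, 11, 100] depth [490. 270.  69.] z50 [492.6 274.6  52. ]
top high pts 705 [550.9 -32.   94.4] [ 492. -131.   80.] [605.  63. 120.]
dir [ 0.37104587 -0.92861454] ext -91.72600962609428 105.71535857184605 ang -68.21986676953463 mid [553.49398136 -38.51817634]
side g [212.1 159.5] [207, 156, 11, 8, 66] depth [508. 333.  71.] z50 [517.  351.5  52. ]
side r [218.9 175.1] [214, 171, 10, 9, 69] depth [489. 269.  67.] z50 [495.5 283.1  52. ]
side b [281.  225.1] [276, 219, 12, 16, 145] depth [516.  15.  52.] z50 [515.7  15.2  52. ]
side b [330.7 246. ] [326, 239, 12, 17, 145] depth [ 567. -127.   56.] z50 [ 569.4 -124.8   52. ]
side high pts 829 [546.1 -30.9  94.2] [ 490. -135.   80.] [605.  58. 120.]
dir [ 0.37209154 -0.92819604] ext -88.90639564136794 110.66923298728322 ang -68.15533378283395 mid [550.16329667 -41.03411452]
```

View pics/c1.png

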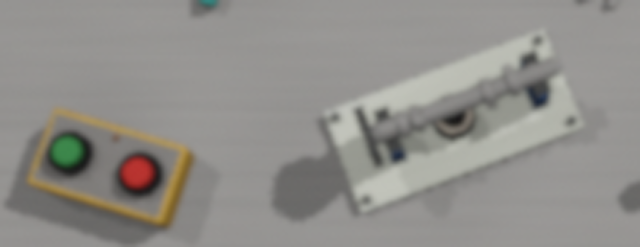

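```bash
python3 -m jog '[[[-0.4,-0.1,0.1,0,0,0,0],[-0.82,-0.2,0.2,0,0,0,0],[-0.82,-0.2,0.2,0,0,0,0],[-0.82,-0.2,0.2,0,0,0,0],[-0.82,-0.2,0.2,0,0,0,0],[-0.82,-0.2,0.2,0,0,0,0],[-0.82,-0.2,0.2,0,0,0,0],[-0.82,-0.2,0.2,0,0,0,0],[-0.4,-0.1,0.1,0,0,0,0],[0,0,0,0,0,0.01,0],[0,0,0,0,0,0.02,0],[0,0,0,0,0,0.024,0]]]'
python3 -m jog '[[[0,0,0,0,0,0.024,0],[0,0,0,0,0,0.024,0],[0,0,0,0,0,0.02,0],[0,0,0,0,0,0,0],[0,0,0,0,0,0,0]]]'
cat > look.py <<'E'
import sys
from h import *
n=sys.argv[1];P=camera_params("wrist");s=telemetry.sense();im,d=snapshot("wrist")
np.savez(n+".npz",im=im,d=d,K=P["K"],E=P["extrinsics"]);cv2.imwrite(f"pics/{n}.png",im[...,::-1])
print({k:np.round(s[k],2).tolist() for k in("time","tool_pos","tcp_rot","joint_pos","finger_gap","ft_force")})
print(np.round(P["extrinsics"],2).tolist(),np.round(P["K"],0).tolist())
W=cloud("wrist",d,P);h=cv2.cvtColor(im,cv2.COLOR_RGB2HSV)
for nm,m in(("g",cv2.inRange(h,(45,90,40),(75,255,255))),("r",cv2.inRange(h,(0,150,80),(5,255,255))|cv2.inRange(h,(175,150,80),(180,255,255)))):
    k,_,st,c=cv2.connectedComponentsWithStats(m)
    for i in range(1,k):
        if st[i,4]>200: u,v=c[i];print(nm,c[i].round(),st[i].tolist(),np.round(px2w("wrist",u,v,d=d[int(v),int(u)],P=P),1),np.round(np.median(W[_==i],0),1))
E
python3 look.py w1
```

```text
time: 1.6
tool_pos: [511.7, 339.2, 151.0]
tcp_rot: [-180.0, -0.0, 136.0]
ft_force: [0.8, 0.1, 0.9]
finger_gap: 0.5
time: 2.22
tool_pos: [511.8, 339.5, 151.2]
tcp_rot: [-180.0, -0.0, 112.0]
ft_force: [-0.3, -1.0, 0.1]
finger_gap: -0.1
{'time': 2.22, 'tool_pos': [511.76, 339.49, 151.23], 'tcp_rot': [-179.99, -0.0, 111.97], 'joint_pos': [28.77, 12.43, 88.18, 0.0, 79.39, 6.81], 'finger_gap': -0.14, 'ft_force': [-0.35, -0.97, 0.05]}
[[0.93, 0.36, 0.11, 484.39], [0.37, -0.89, -0.27, 409.34], [0.0, 0.29, -0.96, 293.93], [0.0, 0.0, 0.0, 1.0]] [[357.0, 0.0, 317.0], [0.0, 357.0, 233.0], [0.0, 0.0, 1.0]]
g [317. 238.] [297, 217, 41, 42, 1304] [511.4 342.5  67.9] [511.4 342.4  67.5]
r [255. 312.] [235, 292, 39, 39, 1152] [490.9 275.1  68.2] [490.9 274.6  67.5]
```

View pics/w1.png

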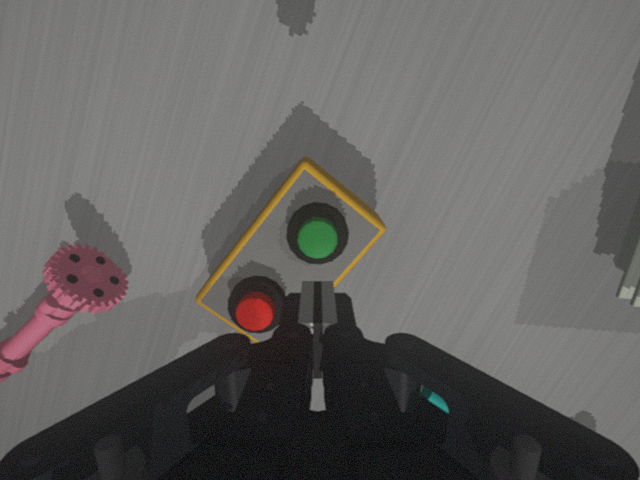

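The wrist view shows green at (317,238) directly ahead of the shut fingertips at (318,290), and red off to the side at (255,312). Two views agree on green at (511.4,342.4,67.5). Next I press down gently, using the force as a guide.

```bash
python3 -m jog '[[[0.06,0.014,0.3,0,0,0,0],[0,0,0.4,0,0,0,0],[0,0,0.4,0,0,0,0],[0,0,0.3,0,0,0,0],[0,0,0.16,0,0,0,0],[0,0,0.1,0,0,0,0],[0,0,0,0,0,0,0]]]'
python3 -m jog '[[[0,0,0.03,0,0,0,0],[0,0,0.03,0,0,0,0],[0,0,0,0,0,0,0]]]'
python3 -m jog '[[[0,0,0.02,0,0,0,0],[0,0,0.02,0,0,0,0],[0,0,0,0,0,0,0]]]'
```

```text
time: 3.15
tool_pos: [511.7, 342.7, 68.5]
tcp_rot: [180.0, -0.0, 111.8]
ft_force: [-0.4, 0.8, -0.4]
finger_gap: 0.0
time: 3.52
tool_pos: [512.0, 342.9, 66.0]
tcp_rot: [179.9, -0.0, 111.8]
ft_force: [1.7, 0.2, 2.2]
finger_gap: -0.3
time: 3.9
tool_pos: [511.9, 342.9, 63.7]
tcp_rot: [179.9, -0.0, 111.8]
ft_force: [2.2, 1.1, 4.1]
finger_gap: 0.4
```

```bash
python3 -m jog '[[[0,0,0.03,0,0,0,0],[0,0,0.02,0,0,0,0],[0,0,0,0,0,0,0]]]'
python3 -m jog '[[[0,0,0.02,0,0,0,0],[0,0,0,0,0,0,0]]]'
```

```text
time: 4.28
tool_pos: [511.9, 342.9, 61.6]
tcp_rot: [179.9, -0.0, 111.8]
ft_force: [1.6, 0.7, 7.6]
finger_gap: 0.2
time: 4.53
tool_pos: [512.0, 342.9, 61.4]
tcp_rot: [179.9, -0.0, 111.8]
ft_force: [-0.6, -1.0, 13.2]
finger_gap: 0.2
```

Force jumped to 13 N against 5 N for full travel, so the button has bottomed out. Now I release it and go above the camshaft.

```bash
python3 -m jog '[[[0,0,-0.1,0,0,0,0],[0,0,-0.2,0,0,0,0],[0,0,-0.4,0,0,0,0],[0,0,-0.7,0,0,0,0],[0,0,-0.7,0,0,0,0.5],[0,0,-0.4,0,0,0,1],[-0.4,-0.12,-0.1,0,0,0,1],[-0.8,-0.23,0,0,0,0,1],[-0.8,-0.23,0,0,0,0,1],[-0.8,-0.23,0,0,0,0,1],[-0.8,-0.23,0,0,0,0,1],[-0.8,-0.23,0,0,0,0,1]]]'
python3 -m jog '[[[-0.8,-0.23,0,0,0,0,1],[-0.8,-0.23,0,0,0,0,1],[-0.8,-0.24,0,0,0,0,1],[-0.8,-0.23,0,0,0,0,1],[-0.38,-0.12,0,0,0,0,1],[0,0,0,0,0,0,1],[0,0,0,0,0,0,1]]]'
python3 look.py w2
```

```text
time: 6.02
tool_pos: [532.9, 112.2, 188.2]
tcp_rot: [-179.8, -0.0, 111.8]
ft_force: [0.7, -0.3, 0.6]
finger_gap: 85.4
time: 6.9
tool_pos: [551.4, -70.2, 189.2]
tcp_rot: [-180.0, -0.1, 111.8]
ft_force: [0.0, 0.0, -0.4]
finger_gap: 85.6
{'time': 6.9, 'tool_pos': [551.41, -70.18, 189.24], 'tcp_rot': [-179.96, -0.06, 111.81], 'joint_pos': [-12.56, 2.05, 95.41, 0.03, 82.61, -34.37], 'finger_gap': 85.64, 'ft_force': [0.04, 0.02, -0.38]}
[[0.93, 0.36, 0.11, 524.35], [0.37, -0.89, -0.27, -0.35], [-0.0, 0.29, -0.96, 332.05], [0.0, 0.0, 0.0, 1.0]] [[357.0, 0.0, 317.0], [0.0, 357.0, 233.0], [0.0, 0.0, 1.0]]
```

View pics/w2.png

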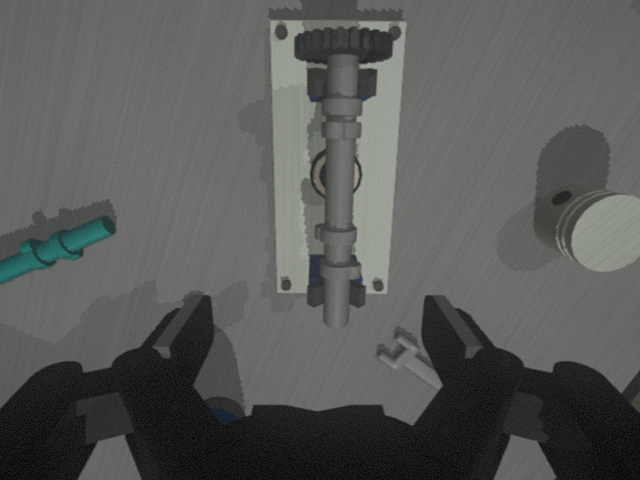

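The wrist view shows the grey camshaft, gear at (344,45), far end at (337,325), with the bare stretch between the lobes from about (341,137) to (340,225), and the lens housing at (336,175). Next: the axis and balance point.

Run:
```python
from h import *
f=np.load("w2.npz");d=f["d"];P=dict(K=f["K"],extrinsics=f["E"]);W=cloud("wrist",d,P);im=f["im"]
for v in range(50,332,8):
    r=W[v];u=np.arange(640);m=(d[v]>0)&(r[:,2]>78)&(u>285)&(u<400);uu=u[m]
    if len(uu)<5: print(v,"-");continue
    # axis midpoint: edges at silhouette, axis height 85
    uc=(uu.min()+uu.max())/2; p=px2w("wrist",uc,v,z=95,P=P);print(v,uu.min(),uu.max(),p[:2].round(1),"zmed",r[m,2].max().round(1),"w",round(np.linalg.norm(px2w("wrist",uu.max()+.5,v,z=87,P=P)-px2w("wrist",uu.min()-.5,v,z=87,P=P)),1))
# lens: housing ring & base plate corners
E=P["extrinsics"]
print("ring L/R", px2w("wrist",310,174,z=37.5,P=P).round(1),px2w("wrist",362,174,z=37.5,P=P).round(1))
for c in((281,33),(394,33),(286,285),(379,285)):print(c,px2w("wrist",*c,z=14,P=P).round(1))
```

```text
50 294 392 [522.6  45.4] zmed 108.7 w 61.5
58 296 388 [523.7  41.2] zmed 95.4 w 58.1
66 327 358 [525.8  37.2] zmed 95.3 w 20.1
74 307 377 [527.2  33. ] zmed 95.6 w 44.9
82 307 376 [528.7  28.7] zmed 96.2 w 44.5
90 307 376 [530.5  24.5] zmed 96.2 w 44.8
98 327 357 [532.6  20.3] zmed 98.8 w 20.0
106 323 362 [534.7  16.1] zmed 99.2 w 25.9
114 322 361 [536.   11.5] zmed 98.8 w 26.1
122 322 360 [537.6   6.9] zmed 102.1 w 25.6
130 322 361 [539.8   2.6] zmed 103.2 w 26.4
138 326 355 [541.1  -2.2] zmed 102.9 w 19.9
146 326 355 [543.   -6.8] zmed 95.8 w 20.0
154 326 354 [544.7 -11.6] zmed 95.4 w 19.5
162 326 354 [546.7 -16.3] zmed 95.5 w 19.6
170 326 354 [548.7 -21.1] zmed 95.9 w 19.7
178 326 353 [550.5 -26.1] zmed 95.3 w 19.2
186 325 353 [552.2 -31.1] zmed 95.6 w 20.0
194 325 353 [554.3 -36.1] zmed 95.7 w 20.1
202 325 353 [556.4 -41.1] zmed 95.4 w 20.3
210 325 352 [558.3 -46.4] zmed 95.7 w 19.7
218 325 352 [560.5 -51.5] zmed 96.2 w 19.8
226 315 355 [560.4 -57.7] zmed 95.9 w 29.2
234 315 356 [563.  -62.9] zmed 99.1 w 30.2
242 323 355 [567.5 -67.4] zmed 99.3 w 23.9
250 324 351 [568.8 -73.2] zmed 95.9 w 20.4
258 322 352 [570.8 -78.9] zmed 96.5 w 22.7
266 320 360 [575.2 -83.7] zmed 97.4 w 30.3
274 320 360 [577.6 -89.4] zmed 99.7 w 30.5
282 324 349 [577.7 -96.2] zmed 96.4 w 19.5
290 307 365 [ 579.8 -102.2] zmed 95.6 w 44.5
298 307 365 [ 582.3 -108.1] zmed 95.3 w 44.8
306 311 362 [ 585.1 -114. ] zmed 95.4 w 39.8
314 323 348 [ 587.  -120.4] zmed 96.0 w 20.0
322 324 347 [ 589.6 -126.7] zmed 95.9 w 18.6
330 -
ring L/R [533.  -38.3  37.5] [572.7 -22.4  37.5]
(281, 33) [471.4  54.   14. ]
(394, 33) [554.9  87.4  14. ]
(286, 285) [ 551.4 -150.1   14. ]
(379, 285) [ 635.5 -116.4   14. ]
```

```bash
python3 -m jog '[[[0.385,0.15,0,0,0,0.001,1],[0.4,0.16,0,0,0,0,1],[0,0,0.2,0,0,0,1],[0,0,0.4,0,0,0,1],[0,0,0.4,0,0,0,1],[0,0,0.4,0,0,0,1],[0,0,0.4,0,0,0,1],[0,0,0.3,0,0,0,1],[0,0,0.25,0,0,0,1],[0,0,0.15,0,0,0,1],[0,0,0,0,0,0,1],[0,0,0,0,0,0,1]]]'
python3 look.py w3
```

```text
time: 8.45
tool_pos: [552.4, -28.8, 65.5]
tcp_rot: [179.9, 0.0, 111.4]
ft_force: [0.1, -0.5, 0.0]
finger_gap: 86.0
{'time': 8.45, 'tool_pos': [552.42, -28.81, 65.51], 'tcp_rot': [179.94, 0.03, 111.44], 'joint_pos': [-8.3, 8.46, 102.2, 0.0, 69.27, -29.74], 'finger_gap': 85.99, 'ft_force': [0.08, -0.53, 0.04]}
[[0.93, 0.35, 0.11, 525.47], [0.37, -0.89, -0.27, 41.31], [0.0, 0.29, -0.96, 208.17], [0.0, 0.0, 0.0, 1.0]] [[357.0, 0.0, 317.0], [0.0, 357.0, 233.0], [0.0, 0.0, 1.0]]
```

View pics/w3.png

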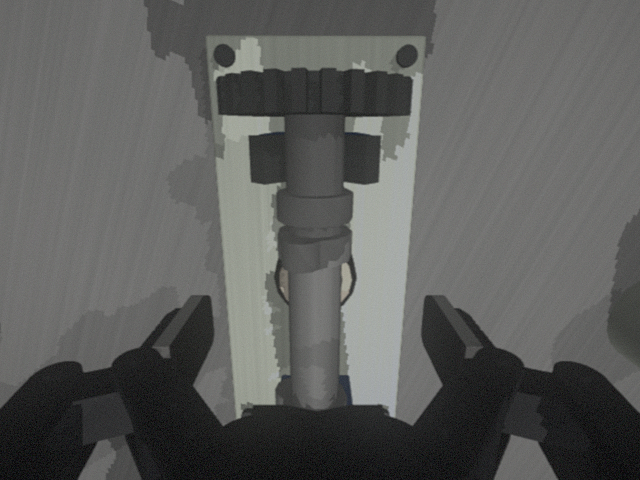

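The fingers straddle the shaft symmetrically (shaft centre at u≈316, pads at 210 and 425). One quick check along the shaft before closing.

Run:
```python
from h import *
f=np.load("w3.npz");P=dict(K=f["K"],extrinsics=f["E"]);D=np.array([-.366,.93])
for nm,u,v,y in(("lobe",316,271,29),("gearface",316,117,78)):
    p=px2w("wrist",u,v,z=95,P=P)[:2];print(nm,p.round(1),"grip",(p-y*D).round(1),"along vs tcp",((p-y*D-[552.4,-28.8])@D).round(1))
W=cloud("wrist",f["d"],P)
for v in(112,116,120,264,268,272,276,280): print(v,W[v,316].round(1))
```

```text
lobe [542.8  -3.5] grip [553.4 -30.5] along vs tcp -1.9
gearface [524.5  43.2] grip [553.  -29.3] along vs tcp -0.7
112 [524.2  44.1 109.6]
116 [524.4  43.5  93.9]
120 [524.8  42.4  95.1]
264 [541.1   0.7  99.8]
268 [ 5.415e+02 -1.000e-01  1.012e+02]
272 [542.8  -3.6  95.5]
276 [543.5  -5.3  94.9]
280 [544.   -6.5  95.2]
```

```bash
python3 -m jog '[[[-0.02,0,0.01,0,0,0,0.5],[0,0,0,0,0,0,0.3],[0,0,0,0,0,0,0.2],[0,0,0,0,0,0,0],[0,0,0,0,0,0,0],[0,0,0,0,0,0,0],[0,0,0,0,0,0,0],[0,0,0,0,0,0,0]]]' 90
python3 -m jog '[[[0,0,-0.02,0,0,0,0],[0,0,-0.04,0,0,0,0],[0,0,-0.06,0,0,0,0],[0,0,-0.08,0,0,0,0],[0,0,-0.1,0,0,0,0],[0,0,0,0,0,0,0],[0,0,0,0,0,0,0]]]'
python3 - <<'E'
from h import *
s=telemetry.sense();print(s["wrist_torque"],s["ft_force"])
E
python3 look.py w4
```

```text
time: 9.5
tool_pos: [551.7, -29.9, 64.6]
tcp_rot: [-179.9, -0.0, 111.4]
ft_force: [-5.0, -1.0, 5.0]
finger_gap: 17.4
time: 10.38
tool_pos: [552.2, -29.7, 79.3]
tcp_rot: [180.0, 0.0, 111.4]
ft_force: [0.1, 0.4, -5.6]
finger_gap: 17.4
[ 0.01777214  0.00314746 -0.00455466] [ 0.09364061  0.44739794 -5.63558452]
{'time': 10.38, 'tool_pos': [552.22, -29.7, 79.33], 'tcp_rot': [180.0, 0.0, 111.44], 'joint_pos': [-8.39, 7.49, 101.68, -0.0, 70.82, -29.83], 'finger_gap': 17.44, 'ft_force': [0.09, 0.45, -5.64]}
[[0.93, 0.35, 0.11, 525.43], [0.37, -0.89, -0.27, 40.42], [0.0, 0.29, -0.96, 222.04], [0.0, 0.0, 0.0, 1.0]] [[357.0, 0.0, 317.0], [0.0, 357.0, 233.0], [0.0, 0.0, 1.0]]
```

View pics/w4.png

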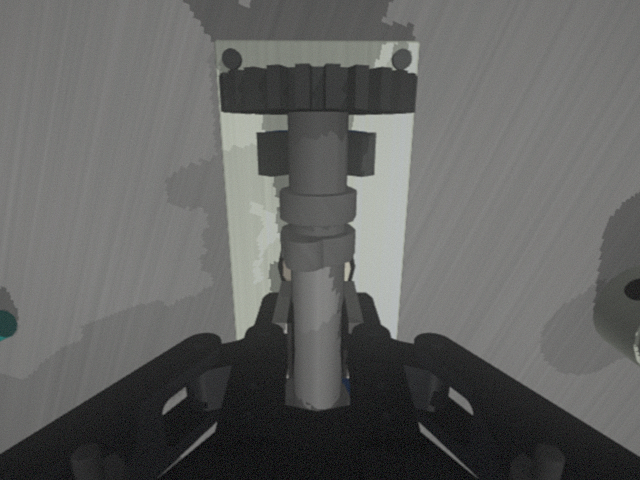

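It is lifted about 15 mm and the weight reads 5.6 N. The view shows the shaft between the pads at (317,330) and clear of the lobes. I'll check that it is level from depth.

```bash
cat > lev.py <<'E'
import sys
from h import *
f=np.load(sys.argv[1]+".npz");P=dict(K=f["K"],extrinsics=f["E"]);W=cloud("wrist",f["d"],P)
L=[]
for a,b in((120,180),(275,370)):
    q=W[a:b,312:323].reshape(-1,3);L.append(np.median(q,0));print(L[-1].round(1))
e=L[0]-L[1];print("tilt deg",np.degrees(np.arctan2(e[2],np.hypot(e[0],e[1]))).round(2))
E
python3 lev.py w3;python3 lev.py w4
```

```text
[528.2  34.4  94.8]
[550.4 -21.7  94.8]
tilt deg -0.07
[528.1  33.6 109.4]
[550.  -22.2 109.5]
tilt deg -0.09
```

The shaft is level (0.0° change) and rises with the tool, with no slip. Lifting the rest of the way and holding.

```bash
python3 -m jog '[[[0,0,-0.05,0,0,0,0],[0,0,-0.1,0,0,0,0],[0,0,-0.17,0,0,0,0],[0,0,-0.2,0,0,0,0],[0,0,-0.22,0,0,0,0],[0,0,-0.22,0,0,0,0],[0,0,-0.22,0,0,0,0],[0,0,-0.2,0,0,0,0],[0,0,-0.16,0,0,0,0],[0,0,-0.1,0,0,0,0],[0,0,-0.05,0,0,0,0],[0,0,0,0,0,0,0]]]'
python3 -m jog '[[[0,0,0,0,0,0,0],[0,0,0,0,0,0,0],[0,0,0,0,0,0,0],[0,0,0,0,0,0,0],[0,0,0,0,0,0,0],[0,0,0,0,0,0,0],[0,0,0,0,0,0,0],[0,0,0,0,0,0,0],[0,0,0,0,0,0,0],[0,0,0,0,0,0,0],[0,0,0,0,0,0,0],[0,0,0,0,0,0,0]]]'
python3 -m jog '[[[0,0,0,0,0,0,0],[0,0,0,0,0,0,0],[0,0,0,0,0,0,0],[0,0,0,0,0,0,0],[0,0,0,0,0,0,0],[0,0,0,0,0,0,0],[0,0,0,0,0,0,0],[0,0,0,0,0,0,0],[0,0,0,0,0,0,0],[0,0,0,0,0,0,0],[0,0,0,0,0,0,0],[0,0,0,0,0,0,0]]]'
python3 -m jog '[[[0,0,0,0,0,0,0],[0,0,0,0,0,0,0],[0,0,0,0,0,0,0],[0,0,0,0,0,0,0],[0,0,0,0,0,0,0],[0,0,0,0,0,0,0],[0,0,0,0,0,0,0],[0,0,0,0,0,0,0]]]'
python3 look.py w5; python3 lev.py w5
python3 - <<'E'
from h import *
im,d=snapshot("side");cv2.imwrite("pics/side9.png",im[...,::-1])
E
```

```text
time: 11.92
tool_pos: [552.2, -29.7, 163.7]
tcp_rot: [-180.0, -0.0, 111.4]
ft_force: [0.3, -0.1, -4.6]
finger_gap: 17.8
time: 13.42
tool_pos: [552.2, -29.7, 163.8]
tcp_rot: [180.0, 0.0, 111.4]
ft_force: [0.6, -0.1, -5.3]
finger_gap: 17.4
time: 14.92
tool_pos: [552.2, -29.7, 163.8]
tcp_rot: [-180.0, 0.0, 111.4]
ft_force: [0.1, 0.3, -5.4]
finger_gap: 17.5
time: 15.92
tool_pos: [552.2, -29.7, 163.8]
tcp_rot: [180.0, 0.0, 111.4]
ft_force: [0.1, -0.1, -5.1]
finger_gap: 17.8
{'time': 15.92, 'tool_pos': [552.22, -29.69, 163.82], 'tcp_rot': [180.0, 0.0, 111.44], 'joint_pos': [-8.39, 2.6, 97.55, -0.0, 79.84, -29.83], 'finger_gap': 17.79, 'ft_force': [0.09, -0.14, -5.09]}
[[0.93, 0.35, 0.11, 525.43], [0.37, -0.89, -0.27, 40.42], [0.0, 0.29, -0.96, 306.5], [0.0, 0.0, 0.0, 1.0]] [[357.0, 0.0, 317.0], [0.0, 357.0, 233.0], [0.0, 0.0, 1.0]]
[528.1  33.6 193.9]
[550.  -22.3 194. ]
tilt deg -0.04
```

View pics/side9.png

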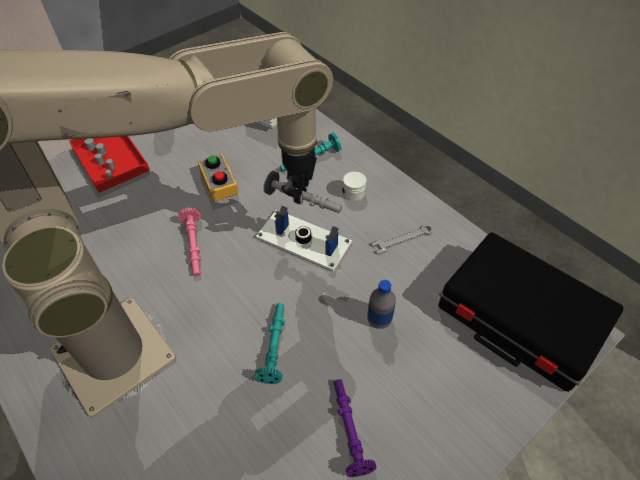

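The side view shows the camshaft held clear at (305,190) over the lens at (303,235), with the V-blocks empty. The green button is up at (212,161), and the piston (354,186), wrench (402,239) and bottle (381,305) are where they were. The shaft has been still for over 4 s, 99 mm up and level, so I'm handing in.

```bash
python3 -c "
from bench import job
print(job.hand_in())"
```

```text
the job is handed in; nothing more can be done
None
```

The job is handed in with the camshaft still held above the camera lens.

- **Start button:** I pressed the green button until it bottomed out, about 6 mm down with the force jumping to 13 N, then let it come back up. The red button was not touched.
- **Camshaft:** I gripped it at 90 N near its balance point and lifted it straight up by 99 mm. It measured 0.04° off level and sits about 1.5 mm from straight above the lens. It stayed still for over 4 s before hand-in.
- **Other items:** In the last side view the piston, wrench and oil bottle were where they started.

One reading disagreed: the finger opening was about 17.5 mm on the 20 mm shaft. I saw no slip, and the shaft rose by the same amount as the tool. I did not find the cause.

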